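# Weigh the can on the two-pan balance

### The job

A can of unknown weight stands on the left pan of the balance. Put whichever of the brass weights it takes (200, 100 and 50 g) upright on the right pan until the beam is as near level as these weights can bring it, the pointer resting between the two long lines of the scale. Set every weight down without dropping it, put any that turns out to be too much back upright on the wooden tray, keep the can on its pan and leave the things lying around where they are.

Things in the scene. Friction and masses are not known exactly. Their poses are not given: they have to be found in the camera images.
- beam (a joint): tilt of the balance beam, rad: 0 level, + with the can's side down, stops at -0.12 and +0.12. Between the stops it settles within 1 s at 0.001 rad per gram that the can outweighs the weights (beyond 120 g it lies on the stop), wherever in the pans they stand. The thin pointer above the beam's middle is between the two long lines of the white scale when |tilt| is below about 0.035
- balance: fixed grey two-pan bench balance facing the robot. Origin under the middle of its base (90 x 300 mm, 30 mm high); z up, y along the beam towards the can pan, x away from the front. Beam pivot 60 mm up; pans carried 130 mm either side of the middle; between them a thin post with a white pointer scale 66 mm wide, up to 175 mm high
- weight_pan_floor (a point): centre of the inner floor of the weight pan (robot's right, -y of the balance), on which weights stand; round steel pan, floor flat to 50 mm from the centre, rim 120 mm across, 5 mm above the floor. It stays horizontal: 90 mm above the worktop with the beam level, 106 mm fully up, 74 mm fully down; it yields when pushed
- can_pan_floor (a point): the same point of the other, equal pan (the robot's left), on which the can stands
- can: white lidded can with a black screw cap, 39 mm diameter, 54 mm tall, standing on the can pan; origin at the centre of its underside. Its contents, and so its mass, differ each time: between 230 and 370 g
- weight_tray: fixed wooden tray of the weights, 176 (x) x 70 (y) mm, floor 10 mm and rim 15 mm above the worktop; origin under its centre, x along its length. The three weights stand on it in one row along its length, 52 mm apart, in changing order
- weight_200: brass 200 g knob weight: round body 34 mm diameter, 26 mm high, with a round knob on top (head 16 mm diameter, neck 12 mm, 18 mm high); 44 mm tall overall. Origin at the centre of its underside, z up
- weight_100: brass 100 g knob weight: round body 27 mm diameter, 21 mm high, with a round knob on top (head 16 mm diameter, neck 12 mm, 18 mm high); 39 mm tall overall. Origin at the centre of its underside, z up
- weight_50: brass 50 g knob weight: round body 22 mm diameter, 16 mm high, with a round knob on top (head 16 mm diameter, neck 12 mm, 18 mm high); 34 mm tall overall. Origin at the centre of its underside, z up
- timer: white lab timer, 65 x 65 x 19 mm, lying in front of the balance; bystander
- vial: sample vial 22 mm diameter, 54 mm tall, standing beyond the tray; bystander
- tweezers: steel tweezers 126 mm long, 9 mm high, lying right of the tray; bystander
- stain_bottle: dark dropper bottle 36 mm diameter, 98 mm tall, right of the tray; bystander
Things that resemble listed ones, but are neither listed nor needed, are in the scene too. What is shaped like the weight_100 but turquoise is not meant.

How it is judged:
By the outcome, as a careful person would: the job done as asked, in the order asked, and still so for the second after the job is handed in, with the robot touching nothing.
It also fails if it takes over 67 s, if anything falls off the work surface, if the arm or the gripper's body presses on something with over 40 N, if the wrist force passes 120 N, or if a joint passes its speed limit or range.

### The arm

A 6-joint arm with a two-finger parallel gripper is mounted at the origin on a cart in front of the work surface, level with it; the furniture and walls round the work are solid. World frame = base frame: x ahead of the robot, y to its left, z up, the work surface at z = 0. Lengths are in mm, angles in rad, forces in N, time in s.
With the tool pointing down it reaches from about 300 to 850 mm from the base axis. Payload 4.2 kg.
Tool frame: the origin (TCP) lies at the very end of the fingers, on their centre line; the grasp point (between the pads) lies 19 mm behind it; z points along the fingers, y is the line along which they close (so a half turn about z gives the same grasp; the last joint's range is limited). The gripper opens to 91 mm and grips with 3 to 60 N. Pads are 32 mm wide; open, the fingers measure 118 mm over their backs; the gripper's body (76 mm by 178 mm) begins 60 mm behind the grasp point.
Start: joints at [-1.148, 0.32, 1.565, -0, 1.257, -0.02], TCP at [246.376, -519.559, 213.976] pointing down, gripper open.
Joint ranges: [-3.11, 3.11], [-0.84, 2.01], [0.21, 2.61], [-1.34, 4.49], [0.05, 2.63], [-2.56, 2.56]. Speed limits (rad/s): [2.57, 2.57, 3.14, 3.14, 3.14, 3.14].

### API

Orientations are given as a rotation vector (axis times angle).
In Python, from plant import * gives the robot as it stands.
- The arm moves only by the tool step_arm, never from a script. Its argument "steps" is a list that holds one entry, the list of rows, each a list of 7 numbers: the shift along the tool's x, y, z as a fraction of full scale, then the turn, a rotation vector about the tool's x, y, z as a fraction of full scale, then the opening, from 0 (shut) to 1 (fully open). A call has 1 to 10 rows; each row shifts and turns the commanded pose from where the row before left it, along the tool's axes as they then stand; what a row does not reach is not made up. Full scale, the value 1, is 500 mm for a shift and pi/2 rad for a turn. A row lasts 1/12 s, in which the tool goes at most 41.7 mm and 7.16 degrees, less where a joint would pass 70% of its speed; a pose out of reach is approached as far as the arm can. A call with a number of a shift or a turn outside -1 to 1 is refused whole. A call with a gripper value outside its range is refused whole. The fingers move at their own pace and stop on an object; "newtons" is the grip in N (left out, the last holds). Time passes only in rows, so rows that do not move let the fingers close. It gives the time, the measured TCP pose, the force, the opening and the grip force at its end, in the units of the state.
- get_state(): the state, without advancing time (a new reading comes with each control period).
- snapshot(name): name is "side" or "top"; returns a dict with "pixels" (420x560x3 uint8, red, green, blue), "fx", "fy", "cx", "cy" (pixels), "rvec" (rotation vector, rad) and "tvec" (3), from world to camera coordinates, as OpenCV has them. Camera axes: x right, y down, z forward; pixel columns grow to the right and rows downward; lengths in mm; the calibration is good to about 2 mm. A picture is of the moment at which its call begins. There is no depth.
- sign_off(): hands the job in; it is judged then, once.
Trained networks look in the newest picture that a camera, given by its name, has taken for a name from the list of things; names that differ only in an ending like _2 or _b are one class to them, and where a whole thing is asked for, a point or a joint stands for the part that bears it (a point fixed in the world has none). Each returns a list of dicts, best first, with "conf" (0 to 1); they miss things now and then, are a little off and sometimes report something else, mostly with a low value. They report only what shows in the picture. A call takes as long as a camera call. They do not tell look-alikes from the thing itself.
- find_in(camera, thing): "location" ([column, row] in pixels, amid what is visible of it).
The state is a dict: "time": time; "q": joint angles; "qd": joint speeds; "effort": joint torques, N m; "tcp_pos": TCP position; "ee_rot": TCP orientation; "contact_force": force on the tool from outside, world axes, zero at the start; "moment": the same for the moment, N m; "finger_gap": finger opening in mm; "grasp_force": force on a finger pad.
Only numpy, scipy, OpenCV 4.12 (cv2) and the standard library are available. Lean on these libraries where they do the work, as an engineer would, in place of code of your own. Each camera call takes 0.05 s, during which the arm holds its last target. There are 200 camera calls.

## Working session

There is one attempt and no reset: what is moved stays moved. The work goes in short steps, Python scripts to look and compute and a tool call to move; the robot and the scene stay as the last step left them, time stands still between calls to the robot, and variables do not carry over. Pictures are saved under pics/ and viewed, at most 10 in all, crops included, and the job is handed in when it is done.

Besides the shell and the picture viewer there is one more tool, called in YAML: its name, and indented under it one key for each argument. step_arm: Moves the arm, as the interface text tells. Its arguments: {"type":"object","properties":{"steps":{"type":"array","items":{"type":"array","items":{"type":"array","items":{"type":"number"}}}},"newtons":{"type":"number"}},"required":["steps"]}

```bash
mkdir -p pics; cat > h.py <<'E'
from plant import *
import numpy as np, cv2
def cam(s):
    K=np.array([[s['fx'],0,s['cx']],[0,s['fy'],s['cy']],[0,0,1.]]);R=cv2.Rodrigues(np.array(s['rvec'],float))[0];return K,R,np.array(s['tvec'],float).ravel()
def onz(s,px,z):
    K,R,t=cam(s);d=R.T@np.linalg.inv(K)@np.array([px[0],px[1],1.]);c=-R.T@t
    return c+d*(z-c[2])/d[2]
def proj(s,p):
    K,R,t=cam(s);q=K@(R@np.array(p,float)+t);return q[:2]/q[2]
def save(s,n): cv2.imwrite('pics/'+n+'.png',s['pixels'][:,:,::-1])
E
python3 - <<'E'
from h import *
st=get_state();print(st['tcp_pos'],st['ee_rot'],st['time'])
zs=dict(weight_200=36,weight_100=31,weight_50=26,weight_pan_floor=106,can_pan_floor=74,can=128,weight_tray=10,timer=19,vial=54,balance=60,beam=60)
for c in('top','side'):
    s=snapshot(c);save(s,c+'0')
    print(c,-cam(s)[1].T@cam(s)[2])
    for k,z in zs.items():
        for d in find_in(c,k)[:3]: print(k,np.round(d['location']),round(d['conf'],2),np.round(onz(s,d['location'],z)))
E
```

```text
[ 246.15948658 -519.08012671  213.10449881] [-3.06318393e+00 -6.89548226e-01  6.00018925e-04] 0.0
top [ 351.48192679 -112.32989153 1311.62449106]
weight_200 [354. 209.] 0.63 [ 525. -327.   36.]
weight_200 [352. 193.] 0.56 [ 573. -323.   36.]
weight_200 [325. 236.] 0.53 [ 447. -237.   36.]
weight_100 [354. 209.] 0.63 [ 525. -328.   31.]
weight_100 [352. 193.] 0.56 [ 574. -324.   31.]
weight_100 [325. 236.] 0.53 [ 448. -238.   31.]
weight_50 [354. 209.] 0.63 [ 526. -329.   26.]
weight_50 [352. 193.] 0.56 [ 575. -325.   26.]
weight_50 [325. 236.] 0.53 [ 448. -238.   26.]
weight_pan_floor [251. 186.] 0.72 [589. -27. 106.]
can_pan_floor [171. 200.] 0.81 [559. 209.  74.]
can [160. 192.] 0.75 [574. 224. 128.]
weight_tray [350. 213.] 0.78 [ 518. -318.   10.]
timer [266. 252.] 0.75 [407. -62.  19.]
vial [159. 192.] 0.51 [588. 250.  54.]
balance [215. 192.] 0.94 [582.  84.  60.]
balance [316. 151.] 0.49 [ 699. -216.   60.]
beam [230. 190.] 0.91 [588.  40.  60.]
beam [161. 193.] 0.55 [584. 242.  60.]
side [ 209.40023415 -953.08864835  710.82038148]
weight_200 [331. 296.] 0.73 [ 571. -348.   36.]
weight_200 [288. 278.] 0.62 [ 514. -257.   36.]
weight_200 [262. 290.] 0.57 [ 447. -270.   36.]
weight_100 [331. 296.] 0.73 [ 573. -344.   31.]
weight_100 [288. 278.] 0.62 [ 516. -252.   31.]
weight_100 [262. 290.] 0.57 [ 449. -265.   31.]
weight_50 [331. 296.] 0.73 [ 576. -339.   26.]
weight_50 [288. 278.] 0.62 [ 518. -247.   26.]
weight_50 [262. 290.] 0.57 [ 450. -260.   26.]
weight_pan_floor [281. 198.] 0.78 [589. -49. 106.]
can_pan_floor [241. 165.] 0.67 [576. 219.  74.]
can [244. 158.] 0.5 [568. 155. 128.]
weight_tray [299. 312.] 0.79 [ 502. -337.   10.]
timer [216. 253.] 0.96 [399. -83.  19.]
vial [358. 251.] 0.48 [ 688. -263.   54.]
balance [263. 192.] 0.97 [587.  71.  60.]
beam [265. 187.] 0.93 [601.  92.  60.]
```

View pics/top0.png

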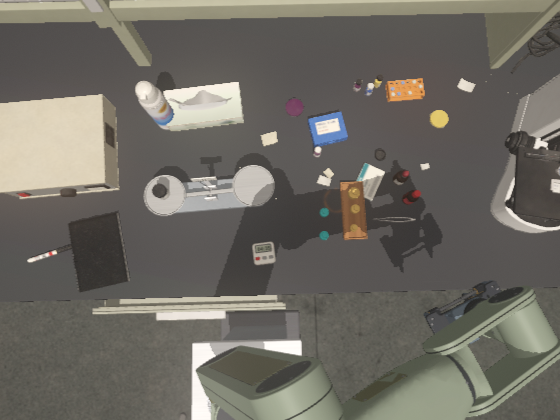

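View pics/side0.png

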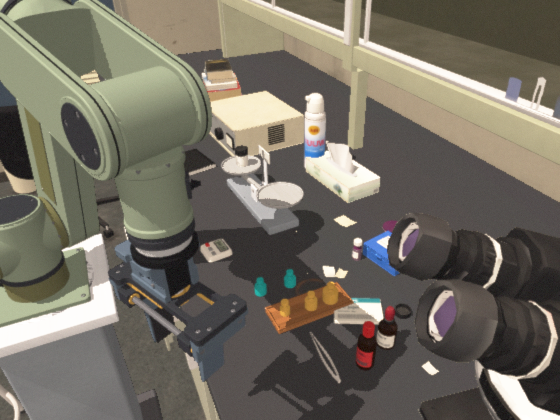

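The top view shows the tray at about (353,210), with three brass weights in a column at (355,229), (354,209) and (354,193). The weight pan is at (253,186) and two turquoise decoys are at (324,212) and (324,236). In the side view the weights grow in size with x: (285,307) is the smallest, then (311,301), then (331,293). I'll zoom in for accurate centres.

```bash
python3 - <<'E'
from h import *
a=cv2.imread('pics/top0.png');b=cv2.imread('pics/side0.png')
A=cv2.resize(a[170:245,230:330+110],None,fx=3.8,fy=3.8,interpolation=cv2.INTER_CUBIC)
B=cv2.resize(b[170:250,220:320],None,fx=3.6,fy=3.6,interpolation=cv2.INTER_CUBIC);C=cv2.resize(b[265:365,250:400],None,fx=2.88,fy=2.88,interpolation=cv2.INTER_CUBIC)
im=np.zeros((285+290,800,3),np.uint8);im[:A.shape[0],:A.shape[1]]=A;im[286:286+288,:360]=B[:288];im[286:286+288,362:362+432]=C[:288]
cv2.imwrite('pics/z.png',im)
# brass blobs in top
s=snapshot('top');h=cv2.cvtColor(s['pixels'],cv2.COLOR_RGB2HSV)
R=cv2.Rodrigues(np.array(get_state()['ee_rot']))[0];print(np.round(R,3))
E
```

```text
[[ 0.904  0.428  0.   ]
 [ 0.428 -0.904 -0.   ]
 [ 0.     0.    -1.   ]]
```

View pics/z.png

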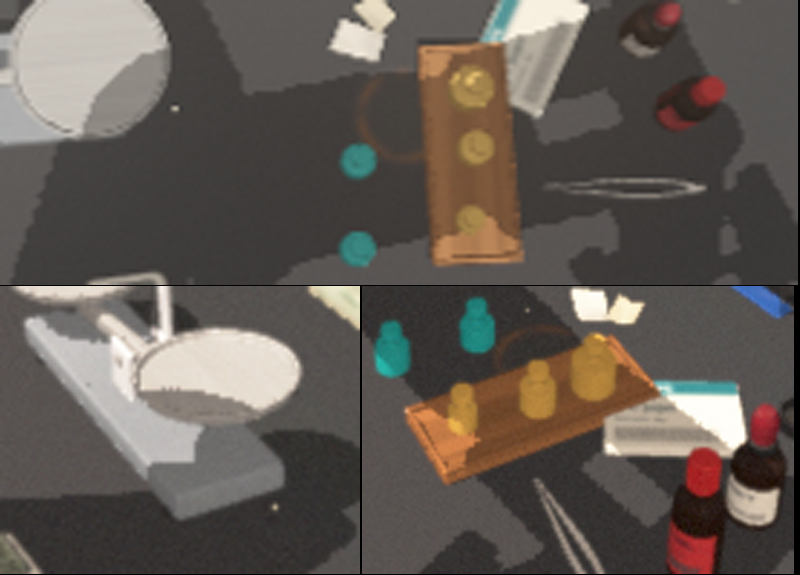

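Crop: in top view the 200 is at (354,193), the 100 at (355.5,208.7) and the 50 at (354,227.6). The pan disc is centred near (254,186). The two red-capped bottles lie well to the right, at tray height. Next I'll segment these.

```bash
python3 - <<'E'
from h import *
from scipy.optimize import least_squares
S={c:snapshot(c) for c in('top','side')}
def blobs(s,x0,x1,y0,y1):
    h=cv2.cvtColor(s['pixels'],cv2.COLOR_RGB2HSV)[y0:y1,x0:x1]
    m=((h[...,0]>=19)&(h[...,0]<=32)&(h[...,1]>90)).astype(np.uint8)
    n,l,st,ce=cv2.connectedComponentsWithStats(m)
    return [(st[i,4],ce[i]+[x0,y0],st[i,:4]+[x0,y0,0,0]) for i in range(1,n) if st[i,4]>=6]
for n,a in(('top',(335,372,178,245)),('side',(262,350,272,335))):
    for k,c,b in blobs(S[n],*a): print(n,k,np.round(c,1),b,[np.round(onz(S[n],c,z)[:2]) for z in(31,26,24)])
# project: expected centroids for guess
def pan(s,box):
    x0,x1,y0,y1=box;p=s['pixels'][y0:y1,x0:x1].astype(int);return p
for d in find_in('side','stain_bottle')[:3]: print(np.round(d['location']),d['conf'],np.round(onz(S['side'],d['location'],45)))
for q in((405,182),(411,199)): print(np.round(onz(S['top'],q,30)))
for q in((409.0/3.8,0),):pass
# pan rim extremes in top: left/right/top/bottom crop px
for z in(111,):
    print([np.round(onz(S['top'],(230+u/3.8,170+v/3.8),z)) for u,v in((12,62),(171,62),(92,137))])
    print([np.round(onz(S['side'],(220+u/3.6,170+(v-286)/3.6),z)) for u,v in((135,372),(301,370),(218,330),(218,410))])
print(find_in('top','weight_pan_floor')[:2])
E
```

```text
top 86 [353.4 192.7] [349 188  10  11] [array([ 576., -328.]), array([ 577., -328.]), array([ 577., -329.])]
top 52 [354.6 208.4] [351 205   8   8] [array([ 528., -329.]), array([ 529., -330.]), array([ 529., -330.])]
top 33 [353.3 227.4] [350 225   7   6] [array([ 472., -322.]), array([ 472., -323.]), array([ 472., -323.])]
side 10 [282.1 313.2] [281 312   3   4] [array([ 460., -345.]), array([ 462., -340.]), array([ 463., -339.])]
[390. 333.] 0.56 [ 618. -488.   45.]
[ 605. -485.   30.]
[ 552. -499.   30.]
[array([588.,  24., 111.]), array([586., -94., 111.]), array([531., -35., 111.])]
[array([540., -14., 111.]), array([646., -63., 111.]), array([617.,  14., 111.]), array([573., -85., 111.])]
[{'location': [250.4, 186.7], 'conf': 0.92}]
```

step_arm:
  steps:
    - [[0,0,0,0,0,0.079,0.55],[0,0,0,0,0,0.079,0.55],[0,0,0,0,0,0.079,0.55],[0.068,-0.034,0,0,0,0,0.55],[0.068,-0.034,0,0,0,0,0.55],[0.068,-0.034,0,0,0,0,0.55],[0.068,-0.034,0,0,0,0,0.55],[0.068,-0.034,0,0,0,0,0.55],[0.068,-0.034,0,0,0,0,0.55],[0.068,-0.034,0,0,0,0,0.55]]
  newtons: 20

```text
time: 2.28
tcp_pos: [476.9, -382.9, 214.1]
ee_rot: [3.139, 0.111, 0.0]
contact_force: [0.7, -0.9, 0.3]
finger_gap: 50.1
grasp_force: 0.0
```

```bash
cat >> h.py <<'E'
def tool(target=None):
    st=get_state();R=cv2.Rodrigues(np.array(st['ee_rot']))[0];p=np.array(st['tcp_pos'])
    print('t',round(st['time'],2),'tcp',np.round(p,1),'x',np.round(R[:,0],3),'z',np.round(R[:,2],3),'F',np.round(st['contact_force'],1),'gap',round(float(st['finger_gap']),1),'gf',st['grasp_force'])
    if target is not None: print('tool frac',np.round(R.T@(np.array(target,float)-p)/500,4))
W=dict(weight_200=(34,26,44),weight_100=(27,21,39),weight_50=(22,16,34))
def overlay(s,items,box,f,name):
    x0,x1,y0,y1=box;im=cv2.resize(np.ascontiguousarray(s['pixels'][y0:y1,x0:x1,::-1]),None,fx=f,fy=f,interpolation=cv2.INTER_CUBIC)
    for c,d,z in items:
        th=np.linspace(0,2*np.pi,40);pts=np.array([(proj(s,(c[0]+d/2*np.cos(t),c[1]+d/2*np.sin(t),z))-[x0,y0]+.5)*f for t in th])
        cv2.polylines(im,[np.int32(pts)],True,(0,0,255),1)
    cv2.imwrite('pics/'+name+'.png',im);return im
E
python3 - <<'E'
from h import *
tool((574,-327,120))
it=[]
for k,c in dict(weight_200=(574,-327),weight_100=(527,-329),weight_50=(472,-323)).items():
    d,h,H=W[k];it+=[(c,d,10),(c,d,10+h),(c,16,10+H)]
it+=[((589,-35),120,111)]
B=overlay(snapshot('side'),it,(240,390,170,330),3.6,'a2');A=overlay(snapshot('top'),it,(330,380,175,240),5,'a1')
h=max(A.shape[0],B.shape[0]);im=np.zeros((h,A.shape[1]+B.shape[1],3),np.uint8);im[:A.shape[0],:A.shape[1]]=A;im[:B.shape[0],A.shape[1]:]=B;cv2.imwrite('pics/ov.png',im);print(im.shape)
E
```

```text
t 2.28 tcp [ 476.9 -382.9  214.1] x [0.998 0.07  0.   ] z [ 0. -0. -1.] F [ 0.7 -0.9  0.3] gap 50.1 gf 0.0
tool frac [ 0.2017 -0.0979  0.1882]
(576, 790, 3)
```

View pics/ov.png

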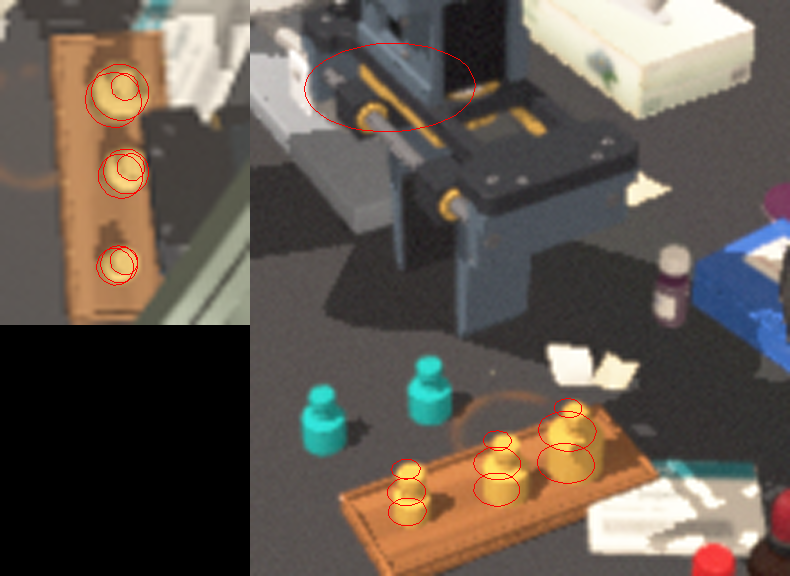

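The overlay fits to within about 3 mm, and both views put the 200 near (577,-328). I'll go down on it now.

step_arm:
  steps:
    - [[0.069,-0.034,0.01,0,0,0,0.55],[0.069,-0.034,0.01,0,0,0,0.55],[0.069,-0.027,0.01,0,0,0,0.55],[0,0,0.08,0,0,0,0.55],[0,0,0.08,0,0,0,0.55],[0,0,0.08,0,0,0,0.55],[0,0,0.08,0,0,0,0.55],[0,0,0.03,0,0,0,0.55],[0,0,0,0,0,0,0.55]]

```text
time: 3.13
tcp_pos: [571.6, -328.1, 18.8]
ee_rot: [-3.134, -0.11, 0.014]
contact_force: [-0.4, 0.1, -0.3]
finger_gap: 50.3
grasp_force: 0.0
```

```bash
python3 - <<'E'
from h import *
tool((577,-328.5,17))
B=overlay(snapshot('side'),[],(250,370,240,330),6,'b')
E
```

```text
t 3.13 tcp [ 571.6 -328.1   18.8] x [ 0.997  0.07  -0.009] z [-0.009  0.005 -1.   ] F [-0.4  0.1 -0.3] gap 50.3 gf 0.0
tool frac [0.0108 0.0016 0.0034]
```

View pics/b.png

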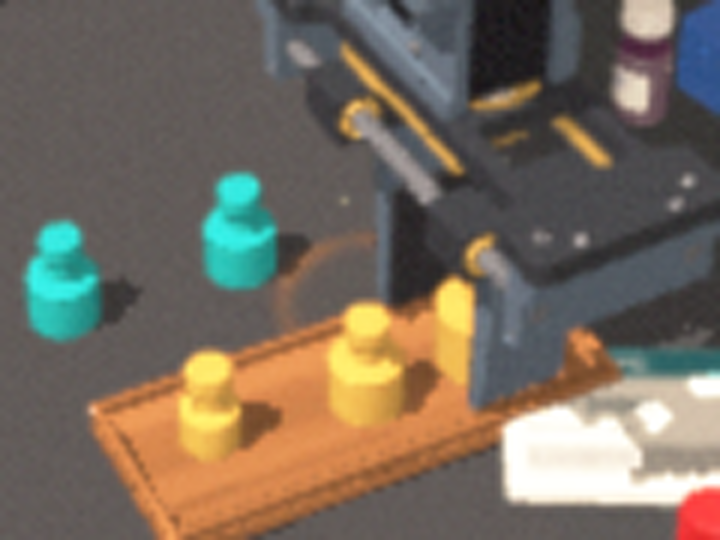

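The fingers straddle the 200 weight: its visible left edge is at crop x≈437, and the near finger covers 472-560. I'll check the centring numerically.

```bash
python3 - <<'E'
from h import *
tool()
s=snapshot('side')
for x in(571,577,583): print([np.round(proj(s,(x,y,23)),1) for y in(-322,-328,-334)])
# finger near face expected vs seen: near finger outer back y=-328-25-13.5, tip z 19, x+-16
print([np.round((proj(s,(571.6+dx,-328-38.5,18.8))-[250,240]+.5)*6) for dx in(-16,16)])
print([np.round((proj(s,(571.6+dx,-328-25,18.8))-[250,240]+.5)*6) for dx in(-16,16)])
E
```

```text
t 3.18 tcp [ 573.6 -329.2   21.9] x [ 0.998  0.07  -0.004] z [-0.004  0.002 -1.   ] F [ 0.  -0.3 -0.1] gap 50.2 gf 0.0
[array([325.1, 292.6]), array([326.4, 294.4]), array([327.7, 296.2])]
[array([327.5, 291.8]), array([328.9, 293.6]), array([330.2, 295.4])]
[array([330., 291.]), array([331.3, 292.7]), array([332.7, 294.5])]
[array([475., 423.]), array([556., 394.])]
[array([456., 397.]), array([537., 369.])]
```

step_arm:
  steps:
    - [[0.01,0.002,0.01,0,0,0,0.55],[0,0,0,0,0,0,0.55],[0,0,0,0,0,0,0.3],[0,0,0,0,0,0,0.2],[0,0,0,0,0,0,0.2],[0,0,0,0,0,0,0.2],[0,0,0,0,0,0,0.2],[0,0,0,0,0,0,0.2],[0,0,0,0,0,0,0.2]]
  newtons: 15

```text
time: 3.98
tcp_pos: [580.7, -330.2, 19.9]
ee_rot: [3.139, 0.111, 0.002]
contact_force: [-0.5, 0.9, 5.5]
finger_gap: 33.3
grasp_force: 15.0
```

```bash
python3 -c "
from h import *
tool((561,-35,140))"
```

```text
t 3.98 tcp [ 580.7 -330.2   19.9] x [0.998 0.07  0.001] z [ 0.001 -0.001 -1.   ] F [-0.5  0.9  5.5] gap 33.3 gf 15.001055574975908
tool frac [ 0.0025 -0.5916 -0.2407]
```

step_arm:
  steps:
    - [[0,0,-0.03,0,0,0,0.2],[0,0,-0.08,0,0,0,0.2],[0,0,-0.08,0,0,0,0.2],[0,0,-0.07,0,0,0,0.2],[0,-0.07,0,0,0,0,0.2],[0,-0.07,0,0,0,0,0.2],[0,-0.07,0,0,0,0,0.2],[0,-0.07,0,0,0,0,0.2],[0,-0.07,0,0,0,0,0.2],[0,-0.07,0,0,0,0,0.2]]

```text
time: 4.82
tcp_pos: [564.5, -118.9, 148.1]
ee_rot: [-3.139, -0.11, 0.002]
contact_force: [-0.1, 0.1, -1.3]
finger_gap: 33.3
grasp_force: 15.0
```

step_arm:
  steps:
    - [[0,-0.07,0,0,0,0,0.2],[0,-0.07,0,0,0,0,0.2],[0,-0.03,0,0,0,0,0.2],[0,0,0,0,0,0,0.2],[0,0,0,0,0,0,0.2]]

```text
time: 5.23
tcp_pos: [559.1, -35.2, 148.4]
ee_rot: [3.139, 0.114, -0.002]
contact_force: [0.9, -0.0, -1.8]
finger_gap: 33.6
grasp_force: 15.0
```

```bash
python3 - <<'E'
from h import *
tool((562,-35,140))
it=[((590,-35),120,111),((590,-35),100,106)]
overlay(snapshot('side'),it,(210,330,130,230),5,'c1');B=cv2.imread('pics/c1.png')
overlay(snapshot('top'),it,(210,290,150,220),5,'c2');A=cv2.imread('pics/c2.png')
im=np.zeros((500,600+0,3),np.uint8);im=np.hstack([cv2.resize(A,(400,350)),cv2.resize(B,(420,350))])[:,:800];cv2.imwrite('pics/c.png',im)
E
```

```text
t 5.23 tcp [559.1 -35.2 148.4] x [ 0.997  0.073 -0.001] z [-0.001 -0.001 -1.   ] F [ 0.9 -0.  -1.8] gap 33.6 gf 14.999793056922499
tool frac [0.0058 0.     0.0167]
```

View pics/c.png

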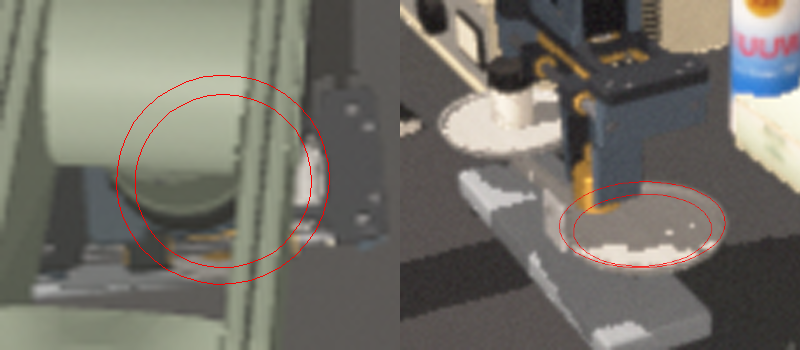

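The side overlay shows the pan rim matching centre (590,-35), and the held 200 g weight above the pan's front half. I'll lower it.

step_arm:
  steps:
    - [[0.008,0,0.02,0,0,0,0.2],[0,0,0.02,0,0,0,0.2],[0,0,0.014,0,0,0,0.2],[0,0,0.004,0,0,0,0.2],[0,0,0.002,0,0,0,0.2],[0,0,0.002,0,0,0,0.2],[0,0,0,0,0,0,0.2],[0,0,0,0,0,0,0.2]]

```text
time: 6.0
tcp_pos: [563.8, -35.6, 118.2]
ee_rot: [3.139, 0.111, 0.001]
contact_force: [0.0, -0.6, -1.7]
finger_gap: 33.1
grasp_force: 15.0
```

```bash
python3 -c "
from h import *
tool((563,-35,116))"
```

```text
t 6.0 tcp [563.8 -35.6 118.2] x [0.998 0.07  0.001] z [ 0.001 -0.    -1.   ] F [ 0.  -0.6 -1.7] gap 33.1 gf 14.999854420311749
tool frac [-0.0015 -0.0012  0.0045]
```

step_arm:
  steps:
    - [[0,0,0.002,0,0,0,0.2],[0,0,0.002,0,0,0,0.2],[0,0,0,0,0,0,0.2],[0,0,0,0,0,0,0.2],[0,0,0,0,0,0,0.2]]

```text
time: 6.42
tcp_pos: [563.6, -35.5, 116.0]
ee_rot: [3.14, 0.111, 0.0]
contact_force: [0.2, -0.4, -1.8]
finger_gap: 33.4
grasp_force: 15.0
```

step_arm:
  steps:
    - [[0,0,0.002,0,0,0,0.2],[0,0,0.002,0,0,0,0.2],[0,0,0,0,0,0,0.2],[0,0,0,0,0,0,0.2],[0,0,0,0,0,0,0.2]]

```text
time: 6.83
tcp_pos: [563.7, -35.6, 114.2]
ee_rot: [3.139, 0.111, 0.001]
contact_force: [0.7, -0.8, 0.4]
finger_gap: 33.4
grasp_force: 15.0
```

step_arm:
  steps:
    - [[0,0,0,0,0,0,0.4],[0,0,0,0,0,0,0.45],[0,0,0,0,0,0,0.5],[0,0,0,0,0,0,0.5],[0,0,0,0,0,0,0.5],[0,0,-0.06,0,0,0,0.5],[0,0,-0.06,0,0,0,0.5],[0,0,0,0,0,0,0.5],[0,0.07,0,0,0,0,0.5],[0,0.07,0,0,0,0,0.5]]

```text
time: 7.67
tcp_pos: [568.9, -104.8, 174.7]
ee_rot: [3.139, 0.117, 0.003]
contact_force: [0.5, 0.1, -0.6]
finger_gap: 45.8
grasp_force: 0.0
```

step_arm:
  steps:
    - [[0,0.07,0,0,0,0,0.5],[0,0.07,0,0,0,0,0.5],[0,0.07,0,0,0,0,0.5],[0,0.07,0,0,0,0,0.5],[0,0,0,0,0,0,0.5],[0,0,0,0,0,0,0.5]]

```text
time: 8.17
tcp_pos: [578.1, -246.6, 173.2]
ee_rot: [-3.139, -0.106, 0.001]
contact_force: [-0.1, 0.8, 0.3]
finger_gap: 45.8
grasp_force: 0.0
```

```bash
python3 - <<'E'
from h import *
tool((529,-331,19))
s=snapshot('side');t=snapshot('top')
B=overlay(s,[],(220,320,135,235),4.4,'d1')
A=overlay(t,[],(140,290,165,220),2.4,'d2')
im=np.zeros((440,800,3),np.uint8);im[:,:440]=B[:440,:440];im[:132,440:800]=A;cv2.imwrite('pics/d.png',im)
E
```

```text
t 8.17 tcp [ 578.1 -246.6  173.2] x [ 0.998  0.067 -0.   ] z [-0.001  0.    -1.   ] F [-0.1  0.8  0.3] gap 45.8 gf 0.0
tool frac [-0.1091  0.162   0.3084]
```

View pics/d.png

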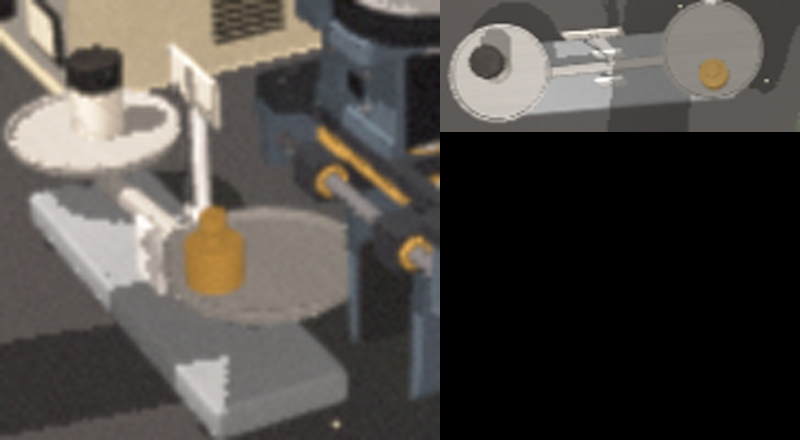

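The 200 stands upright near the front of the pan and the can is still in place. Next I'll measure how far the can rose.

```bash
cat > tilt.py <<'E'
from h import *
s=snapshot('side');a=cv2.imread('pics/side0.png');b=np.ascontiguousarray(s['pixels'][:,:,::-1])
p0=np.array([574,224.])
def up(im): return cv2.GaussianBlur(cv2.resize(im,None,fx=8,fy=8,interpolation=cv2.INTER_CUBIC),(0,0),3)
def shift(x0,x1,y0,y1,m=9):
    T=up(a[y0:y1,x0:x1]);I=up(b[y0-m:y1+m,x0-m:x1+m])
    r=cv2.matchTemplate(I,T,cv2.TM_CCOEFF_NORMED);_,v,_,l=cv2.minMaxLoc(r);return np.array(l)/8-m,round(v,3)
for n,box in(('can',(234,250,145,166)),('cap',(234,249,145,156)),('static',(300,330,95,160))): print(n,shift(*box))
# pixel per mm of the can rising
for z in(74,90): print(z,proj(s,(574,222,z+40)),proj(s,(590,-35,180-z)))
# left/near rim of weight pan
print('pan',shift(262,300,196,212))
E
python3 tilt.py
```

```text
can (array([0., 0.]), 0.999)
cap (array([0., 0.]), 0.993)
static (array([ 4.   , -2.625]), 0.319)
74 [238.97712758 152.95773271] [278.80716224 194.90143473]
90 [238.56113798 148.00435032] [278.98065525 200.25102468]
pan (array([-6.625,  4.375]), 0.558)
```

There is no shift, so the beam is still on its stop and the can is over 320 g. The 100 is needed next.

step_arm:
  steps:
    - [[-0.036,0.054,0,0,0,0,0.5],[-0.036,0.054,0,0,0,0,0.5],[-0.037,0.053,0.01,0,0,0,0.5],[0,0,0.08,0,0,0,0.5],[0,0,0.08,0,0,0,0.5],[0,0,0.07,0,0,0,0.5],[0,0,0,0,0,0,0.5],[0,0,0,0,0,0,0.5]]

```text
time: 8.98
tcp_pos: [529.0, -327.4, 53.0]
ee_rot: [-3.137, -0.113, 0.005]
contact_force: [0.7, -0.2, 0.6]
finger_gap: 45.8
grasp_force: 0.0
```

```bash
python3 - <<'E'
from h import *
tool((529,-331,19))
overlay(snapshot('side'),[((529,-330),27,10),((529,-330),27,31),((529,-330),16,49)],(250,350,240,330),6,'e')
E
```

```text
t 8.98 tcp [ 529.  -327.4   53. ] x [ 0.997  0.072 -0.003] z [-0.003  0.002 -1.   ] F [ 0.7 -0.2  0.6] gap 45.8 gf 0.0
tool frac [-0.0004  0.0074  0.0679]
```

View pics/e.png

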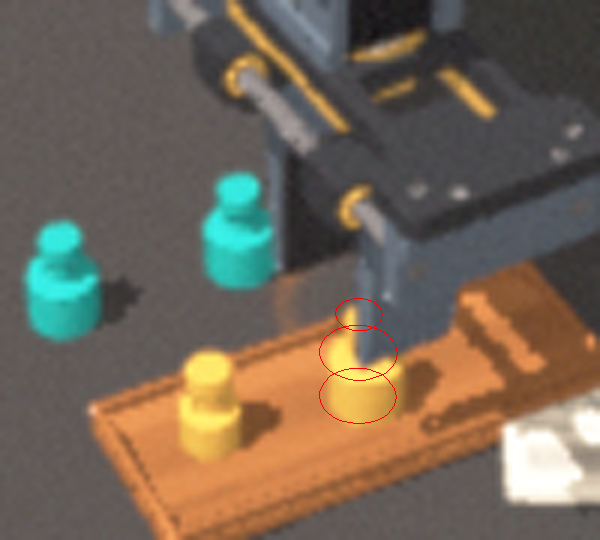

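The overlay sits about 8 crop px (roughly 3 mm) left of the 100's body at crop x≈366, and the fingers straddle it. I'll correct by +2 to 3 mm in x and grasp.

step_arm:
  steps:
    - [[0.004,0.006,0.03,0,0,0,0.5],[0,0,0.037,0,0,0,0.5],[0,0,0,0,0,0,0.5],[0,0,0,0,0,0,0.5],[0,0,0,0,0,0,0.2],[0,0,0,0,0,0,0.15],[0,0,0,0,0,0,0.15],[0,0,0,0,0,0,0.15],[0,0,0,0,0,0,0.15],[0,0,0,0,0,0,0.15]]

```text
time: 9.87
tcp_pos: [532.6, -332.4, 21.9]
ee_rot: [3.138, 0.111, 0.003]
contact_force: [-0.5, 0.5, 6.5]
finger_gap: 26.3
grasp_force: 15.0
```

```bash
python3 -c "
from h import *
tool((610,-60,150))"
```

```text
t 9.87 tcp [ 532.6 -332.4   21.9] x [0.998 0.07  0.002] z [ 0.002 -0.001 -1.   ] F [-0.5  0.5  6.5] gap 26.3 gf 15.0028566076071
tool frac [ 0.1932 -0.5322 -0.2565]
```

step_arm:
  steps:
    - [[0,0,-0.03,0,0,0,0.15],[0,0,-0.08,0,0,0,0.15],[0,0,-0.08,0,0,0,0.15],[0,0,-0.07,0,0,0,0.15],[0.024,-0.067,0,0,0,0,0.15],[0.024,-0.067,0,0,0,0,0.15],[0.024,-0.067,0,0,0,0,0.15],[0.024,-0.067,0,0,0,0,0.15],[0.024,-0.067,0,0,0,0,0.15],[0.024,-0.067,0,0,0,0,0.15]]

```text
time: 10.7
tcp_pos: [589.4, -124.8, 150.3]
ee_rot: [-3.14, -0.11, 0.001]
contact_force: [-0.5, -0.4, -1.2]
finger_gap: 26.2
grasp_force: 15.0
```

step_arm:
  steps:
    - [[0.024,-0.067,0,0,0,0,0.15],[0.024,-0.063,0,0,0,0,0.15],[0,0,0,0,0,0,0.15],[0,0,0,0,0,0,0.15]]

```text
time: 11.03
tcp_pos: [608.9, -58.2, 150.1]
ee_rot: [3.139, 0.116, -0.001]
contact_force: [0.5, -0.5, -0.6]
finger_gap: 26.0
grasp_force: 15.0
```

```bash
python3 -c "
from h import *
tool((610,-60,121))"
```

```text
t 11.03 tcp [608.9 -58.2 150.1] x [ 0.997  0.074 -0.001] z [-0.001 -0.    -1.   ] F [ 0.5 -0.5 -0.6] gap 26.0 gf 14.999549858621322
tool frac [0.002  0.0037 0.0582]
```

step_arm:
  steps:
    - [[0.002,0.002,0.02,0,0,0,0.15],[0,0,0.02,0,0,0,0.15],[0,0,0.016,0,0,0,0.15],[0,0,0.002,0,0,0,0.15],[0,0,0.002,0,0,0,0.15],[0,0,0.002,0,0,0,0.15],[0,0,0,0,0,0,0.15],[0,0,0,0,0,0,0.15],[0,0,0,0,0,0,0.15]]

```text
time: 11.78
tcp_pos: [610.2, -60.9, 119.9]
ee_rot: [3.139, 0.111, 0.001]
contact_force: [-0.2, 0.5, -2.5]
finger_gap: 26.1
grasp_force: 15.0
```

step_arm:
  steps:
    - [[0,0,0.002,0,0,0,0.15],[0,0,0,0,0,0,0.15],[0,0,0,0,0,0,0.15],[0,0,0,0,0,0,0.15]]

```text
time: 12.12
tcp_pos: [610.0, -60.8, 118.5]
ee_rot: [3.139, 0.111, 0.0]
contact_force: [0.3, -0.7, -1.6]
finger_gap: 26.0
grasp_force: 15.0
```

step_arm:
  steps:
    - [[0,0,0.002,0,0,0,0.15],[0,0,0.002,0,0,0,0.15],[0,0,0.002,0,0,0,0.15],[0,0,0,0,0,0,0.15],[0,0,0,0,0,0,0.15],[0,0,0,0,0,0,0.15]]

```text
time: 12.62
tcp_pos: [610.0, -60.8, 115.5]
ee_rot: [3.14, 0.111, 0.0]
contact_force: [0.2, -0.6, -0.3]
finger_gap: 26.3
grasp_force: 15.0
```

```bash
python3 tilt.py; python3 -c "
from h import *
tool()"
```

```text
can (array([ 0.   , -0.625]), 0.994)
cap (array([-0.125, -0.75 ]), 0.977)
static (array([ 0.5 , -0.25]), 0.848)
74 [238.97712758 152.95773271] [278.80716224 194.90143473]
90 [238.56113798 148.00435032] [278.98065525 200.25102468]
pan (array([-5.5 ,  5.75]), 0.603)
t 12.67 tcp [609.9 -60.8 115.5] x [ 0.998  0.07  -0.   ] z [-0. -0. -1.] F [-0.6 -0.  -0.1] gap 26.0 gf 14.999732979631517
```

The pan is carrying the weight: the can has risen about 2 mm. I'll ease it down further before releasing.

step_arm:
  steps:
    - [[0,0,0.002,0,0,0,0.15],[0,0,0.002,0,0,0,0.15],[0,0,0.002,0,0,0,0.15],[0,0,0.002,0,0,0,0.15],[0,0,0,0,0,0,0.15],[0,0,0,0,0,0,0.15],[0,0,0,0,0,0,0.3],[0,0,0,0,0,0,0.4],[0,0,0,0,0,0,0.43],[0,0,0,0,0,0,0.43]]

```text
time: 13.5
tcp_pos: [610.0, -60.7, 111.5]
ee_rot: [3.14, 0.111, 0.0]
contact_force: [0.1, -0.4, 0.6]
finger_gap: 38.7
grasp_force: 0.0
```

step_arm:
  steps:
    - [[0,0,-0.06,0,0,0,0.43],[0,0,-0.06,0,0,0,0.43],[0,0,0,0,0,0,0.43],[-0.037,0.06,0,0,0,0,0.43],[-0.037,0.06,0,0,0,0,0.43],[-0.037,0.06,0,0,0,0,0.43],[-0.037,0.06,0,0,0,0,0.43],[-0.037,0.06,0,0,0,0,0.43],[-0.037,0.06,0,0,0,0,0.43],[-0.037,0.06,0,0,0,0,0.43]]

```text
time: 14.33
tcp_pos: [494.6, -280.7, 171.4]
ee_rot: [3.139, 0.111, 0.001]
contact_force: [-0.1, -1.2, 0.4]
finger_gap: 39.5
grasp_force: 0.0
```

```bash
python3 - <<'E'
exec(open('tilt.py').read())
tool((475,-325,50))
B=overlay(s,[],(220,320,135,235),4.4,'f1');A=overlay(snapshot('top'),[],(140,290,165,245),2.4,'f2')
C=overlay(s,[((475,-325),22,10),((475,-325),22,26),((475,-325),16,44)],(260,320,285,330),6,'f3')
im=np.zeros((470,800,3),np.uint8);im[:440,:440]=B;im[:192,440:800]=A;im[194:464,440:800]=C;cv2.imwrite('pics/f.png',im)
E
```

```text
can (array([-0.125, -2.375]), 0.992)
cap (array([-0.125, -2.375]), 0.962)
static (array([0.125, 0.   ]), 0.966)
74 [238.97712758 152.95773271] [278.80716224 194.90143473]
90 [238.56113798 148.00435032] [278.98065525 200.25102468]
pan (array([ 9.   , -2.125]), 0.303)
t 14.38 tcp [ 491.7 -286.2  171.4] x [ 0.998  0.067 -0.003] z [-0.002 -0.005 -1.   ] F [-2.6 -3.8  0.8] gap 39.1 gf 0.0
tool frac [-0.038   0.0741  0.2433]
```

View pics/f.png

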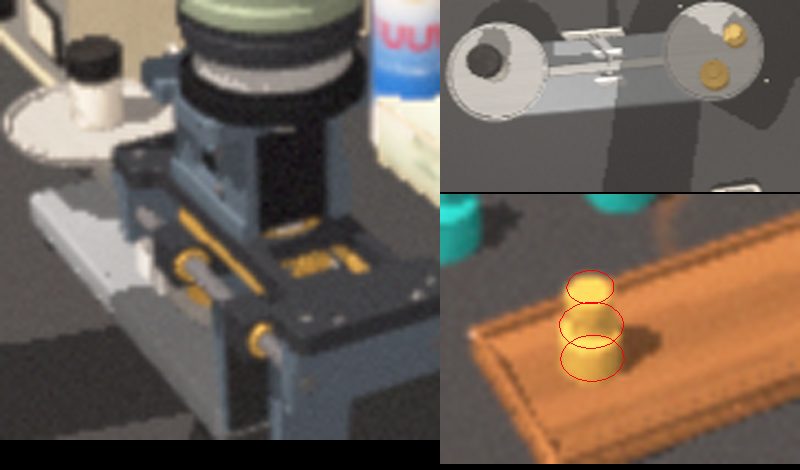

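The tilt is now about 0.061 (can ≈ 361 g), so the 50 is needed. The picture shows both weights upright on the pan, and the overlay at (475,-325) fits the 50 well. I'll grip it by the knob.

step_arm:
  steps:
    - [[-0.018,0.037,0,0,0,0,0.43],[-0.018,0.037,0,0,0,0,0.43],[0,0,0.07,0,0,0,0.43],[0,0,0.07,0,0,0,0.43],[0,0,0.07,0,0,0,0.43],[0,0,0.02,0,0,0,0.43],[0,0,0,0,0,0,0.43],[0,0,0,0,0,0,0.43]]

```text
time: 15.1
tcp_pos: [481.1, -317.5, 57.1]
ee_rot: [3.139, 0.112, 0.001]
contact_force: [-0.3, -0.1, 0.3]
finger_gap: 39.2
grasp_force: 0.0
```

```bash
python3 -c "
from h import *
tool((475,-325,28.5))"
```

```text
t 15.1 tcp [ 481.1 -317.5   57.1] x [0.997 0.071 0.001] z [ 0.001 -0.    -1.   ] F [-0.3 -0.1  0.3] gap 39.2 gf 0.0
tool frac [-0.0133  0.0141  0.0572]
```

step_arm:
  steps:
    - [[-0.012,0.014,0,0,0,0,0.43],[0,0,0.03,0,0,0,0.43],[0,0,0.026,0,0,0,0.43],[0,0,0,0,0,0,0.43],[0,0,0,0,0,0,0.43],[0,0,0,0,0,0,0.1],[0,0,0,0,0,0,0.05],[0,0,0,0,0,0,0.05],[0,0,0,0,0,0,0.05],[0,0,0,0,0,0,0.05]]

```text
time: 15.93
tcp_pos: [475.2, -325.4, 29.2]
ee_rot: [3.139, 0.111, 0.002]
contact_force: [-0.2, -0.7, 2.9]
finger_gap: 14.7
grasp_force: 15.0
```

```bash
python3 -c "
from h import *
tool((610,-8,150))"
```

```text
t 15.93 tcp [ 475.2 -325.4   29.2] x [0.997 0.071 0.001] z [ 0.001 -0.001 -1.   ] F [-0.2 -0.7  2.9] gap 14.7 gf 15.000242981768679
tool frac [ 0.314  -0.6138 -0.242 ]
```

step_arm:
  steps:
    - [[0,0,-0.03,0,0,0,0.05],[0,0,-0.08,0,0,0,0.05],[0,0,-0.08,0,0,0,0.05],[0,0,-0.07,0,0,0,0.05],[0.031,-0.061,0,0,0,0,0.05],[0.031,-0.061,0,0,0,0,0.05],[0.031,-0.061,0,0,0,0,0.05],[0.031,-0.061,0,0,0,0,0.05],[0.031,-0.061,0,0,0,0,0.05],[0.031,-0.061,0,0,0,0,0.05]]

```text
time: 16.77
tcp_pos: [554.8, -134.2, 158.4]
ee_rot: [-3.14, -0.111, 0.0]
contact_force: [-0.0, 0.4, -0.2]
finger_gap: 15.1
grasp_force: 15.0
```

step_arm:
  steps:
    - [[0.031,-0.061,0,0,0,0,0.05],[0.031,-0.061,0,0,0,0,0.05],[0.031,-0.061,0,0,0,0,0.05],[0.03,-0.06,0,0,0,0,0.05],[0,0,0,0,0,0,0.05],[0,0,0,0,0,0,0.05]]

```text
time: 17.27
tcp_pos: [607.6, -8.7, 158.0]
ee_rot: [3.139, 0.116, -0.001]
contact_force: [-1.0, 0.1, -0.3]
finger_gap: 14.8
grasp_force: 15.0
```

```bash
python3 -c "
from h import *
tool((610,-9,120))"; python3 tilt.py | head -2
```

```text
t 17.27 tcp [607.6  -8.7 158. ] x [ 0.997  0.074 -0.001] z [-0.001 -0.    -1.   ] F [-1.   0.1 -0.3] gap 14.8 gf 14.999963516729622
tool frac [0.0049 0.0009 0.076 ]
can (array([-0.125, -2.375]), 0.992)
cap (array([-0.125, -2.375]), 0.962)
```

step_arm:
  steps:
    - [[0.003,0,0.03,0,0,0,0.05],[0,0,0.03,0,0,0,0.05],[0,0,0.014,0,0,0,0.05],[0,0,0.004,0,0,0,0.05],[0,0,0.002,0,0,0,0.05],[0,0,0.002,0,0,0,0.05],[0,0,0.002,0,0,0,0.05],[0,0,0,0,0,0,0.05],[0,0,0,0,0,0,0.05],[0,0,0,0,0,0,0.05]]

```text
time: 18.15
tcp_pos: [609.1, -10.3, 116.9]
ee_rot: [3.139, 0.111, 0.001]
contact_force: [0.4, 1.0, 0.0]
finger_gap: 14.9
grasp_force: 15.0
```

```bash
python3 -c "
from h import *
tool((610,-9,111))"; python3 tilt.py | head -2
```

```text
t 18.15 tcp [609.1 -10.3 116.9] x [0.998 0.07  0.001] z [ 0.001 -0.    -1.   ] F [0.4 1.  0. ] gap 14.9 gf 14.99998699342541
tool frac [ 0.002  -0.0024  0.0117]
can (array([-0.125, -2.625]), 0.991)
cap (array([-0.125, -2.625]), 0.957)
```

Contact is just beginning. I'll lower another 5 mm and check.

step_arm:
  steps:
    - [[0,0,0.002,0,0,0,0.05],[0,0,0.002,0,0,0,0.05],[0,0,0.002,0,0,0,0.05],[0,0,0.002,0,0,0,0.05],[0,0,0.002,0,0,0,0.05],[0,0,0,0,0,0,0.05],[0,0,0,0,0,0,0.05],[0,0,0,0,0,0,0.05]]

```text
time: 18.87
tcp_pos: [608.8, -10.2, 111.4]
ee_rot: [3.14, 0.111, -0.0]
contact_force: [0.2, -0.2, -0.4]
finger_gap: 14.5
grasp_force: 15.0
```

```bash
python3 -c "
from h import *
tool((610,-9,111))"; python3 tilt.py | head -2
```

```text
t 18.87 tcp [608.8 -10.2 111.4] x [ 0.998  0.07  -0.   ] z [-0. -0. -1.] F [ 0.2 -0.2 -0.4] gap 14.5 gf 14.99998846113158
tool frac [ 0.0025 -0.0023  0.0009]
can (array([-0.375, -4.25 ]), 0.987)
cap (array([-0.375, -4.25 ]), 0.922)
```

step_arm:
  steps:
    - [[0,0,0,0,0,0,0.2],[0,0,0,0,0,0,0.27],[0,0,0,0,0,0,0.33],[0,0,0,0,0,0,0.33],[0,0,-0.02,0,0,0,0.33],[0,0,-0.06,0,0,0,0.33],[0,0,-0.06,0,0,0,0.33],[0,0,-0.06,0,0,0,0.33],[0,0,0,0,0,0,0.33]]

```text
time: 19.67
tcp_pos: [612.5, -10.3, 219.2]
ee_rot: [3.139, 0.111, 0.021]
contact_force: [1.1, 0.4, -0.0]
finger_gap: 29.5
grasp_force: 0.0
```

step_arm:
  steps:
    - [[0,0.08,0,0,0,0,0.33],[0,0.08,0,0,0,0,0.33],[0,0.08,0,0,0,0,0.33],[0,0.08,0,0,0,0,0.33],[0,0.08,0,0,0,0,0.33],[0,0.08,0,0,0,0,0.33],[0,0.08,0,0,0,0,0.33],[0,0,0,0,0,0,0.33],[0,0,0,0,0,0,0.33],[0,0,0,0,0,0,0.33]]

```text
time: 20.5
tcp_pos: [628.4, -289.3, 211.4]
ee_rot: [-3.139, -0.11, 0.0]
contact_force: [-0.3, -0.7, -0.3]
finger_gap: 29.9
grasp_force: 0.0
```

```bash
python3 - <<'E'
exec(open('tilt.py').read())
tool()
B=overlay(s,[],(220,320,135,235),5,'g1');A=overlay(snapshot('top'),[],(140,290,165,245),2,'g2')
im=np.zeros((500,800,3),np.uint8);im[:,:500]=B;im[:160,500:]=A;cv2.imwrite('pics/g.png',im)
E
```

```text
can (array([-0.375, -4.375]), 0.986)
cap (array([-0.375, -4.375]), 0.921)
static (array([-0.375, -0.25 ]), 0.718)
74 [238.97712758 152.95773271] [278.80716224 194.90143473]
90 [238.56113798 148.00435032] [278.98065525 200.25102468]
pan (array([6.125, 1.875]), 0.435)
t 20.55 tcp [ 628.6 -288.6  211.6] x [ 0.997  0.071 -0.   ] z [-0.     0.001 -1.   ] F [-0.8  0.3 -0.6] gap 29.9 gf 0.0
```

View pics/g.png

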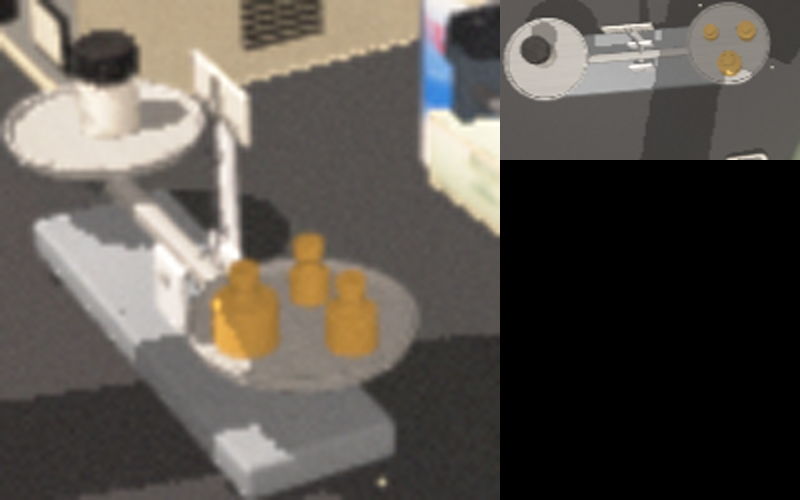

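The picture shows all three weights upright on the right pan, at crop (245,315), (310,275) and (352,318), and the can in place. The tilt is about 0.01, and the gripper is clear. I'll hand in.

```bash
python3 -c "
from plant import *
print(sign_off())"
```

```text
the job is handed in; nothing more can be done
None
```

I handed the job in with the 200, 100 and 50 g weights all upright on the right pan and the can still on its pan. The beam is near level, with a camera-estimated tilt of about 0.01 rad (limit 0.035), putting the can at roughly 360 g; no weight had to go back to the tray.

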